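# Hold a shaft collar on the set-screw flat

### The arm

A 6-joint arm with a two-finger parallel gripper is mounted at the origin on the work surface. World frame = base frame: x ahead of the robot, y to its left, z up, the work surface at z = 0. Lengths are in mm, angles in degrees, forces in N, time in s.
With the tool pointing down it reaches from about 300 to 750 mm from the base axis. Payload 8.5 kg.
Tool frame: the origin (TCP) lies between the finger pads; the fingertips stand 22 mm ahead of it and the grasp point (between the pads) lies 3 mm ahead of it (env.tip_extent is the z of the fingertips in the tool frame, in mm); z points along the fingers, y is the line along which they close (so a half turn about z gives the same grasp; the last joint's range is limited). The gripper opens to 85 mm and grips with 20 to 120 N. Pads are 22 mm wide; open, the fingers measure 114 mm over their backs; the gripper's body (76 mm by 85 mm) begins 54 mm behind the grasp point. The pads swing forward as they close: fully open they stand 13 mm farther back than shut.
Start: joints at [-86.992, 21.807, 74.336, -0, 83.858, -12.336], TCP at [145.531, -530.379, 253.322] pointing down, gripper open.
Joint ranges: [-178.18, 178.18], [-50.72, 133.34], [12.68, 142.11], [-81.47, 261.47], [9.98, 163.14], [-165.26, 165.26]. Speed limits (degrees/s): [136.94, 136.94, 180, 180, 180, 180].

### API

Orientations are given as [roll, pitch, yaw] about the fixed x, y, z axes, in that order (R = Rz(yaw) Ry(pitch) Rx(roll)).
In Python, from bench import env, snapshot, camera_params, finder gives the robot as it stands.
- The arm moves only by the tool move_arm, never from a script. Its argument "moves" is a list of rows, each a list of 4 numbers: the shift along the tool's x, y, z in mm, then the turn about the tool's z in degrees. A call has 1 to 8 rows; each row shifts and turns the commanded pose from where the row before left it, along the tool's axes as they then stand; what a row does not reach is not made up. A row lasts 1/8 s, in which the tool goes at most 62.5 mm and 10.7 degrees, less where a joint would pass 70% of its speed; a pose out of reach is approached as far as the arm can. A call with a gripper value outside its range is refused whole. "hand" is the gripper's target within -1 to 1 (shut at 1, half-way at 0, fully open at -1), set as the call begins (left out, the last holds). The fingers move at their own pace and stop on an object; "newtons" is the grip in N (left out, the last holds). Time passes only in rows, so rows that do not move let the fingers close. It gives the time, the measured TCP pose, the force, the opening and the grip force at its end, in the units of the state.
- env.sense(): the state, without advancing time (a new reading comes with each control period).
- snapshot(name): name is "scene" or "top" or "wrist"; returns the picture (480x640x3 uint8, red, green, blue); there is no depth.
- camera_params(name): a dict with "fx", "fy", "cx", "cy" (pixels), "pose" (4x4, takes a point from camera to world coordinates). Camera axes: x right, y down, z forward; pixel columns grow to the right and rows downward; lengths in mm; the calibration is good to about 2 mm. A picture is of the moment at which its call begins: read the wrist's pose just before it. camera_params takes no time and is no camera call; for the wrist camera it gives the pose at the moment of the call.
- env.hand_in(): hands the job in; it is judged then, once.
Trained networks look in the newest picture that a camera, given by its name, has taken for a name from the list of things; names that differ only in an ending like _2 or _b are one class to them, and where a whole thing is asked for, a point or a joint stands for the part that bears it (a point fixed in the world has none). Each returns a list of dicts, best first, with "conf" (0 to 1); they miss things now and then, are a little off and sometimes report something else, mostly with a low value. They report only what shows in the picture. A call takes as long as a camera call. They do not tell look-alikes from the thing itself.
- finder.search_frame(camera, name): "extent" ([left, top, right, bottom] in pixels, round what is visible of it).
- finder.tip_of(camera, name): "pixel" ([row, column] in pixels: a listed point, or the origin of a listed thing).
The state is a dict: "time": time; "qpos": joint angles; "joint_vel": joint speeds; "joint_efforts": joint torques, N m; "position": TCP position; "tool_rot": TCP orientation; "wrist_force": force on the tool from outside, world axes, zero at the start; "ft_torque": the same for the moment, N m; "finger_gap": finger opening in mm; "grasp_force": force on a finger pad.
Only numpy, scipy, OpenCV 4.12 (cv2) and the standard library are available. Lean on these libraries where they do the work, as an engineer would, in place of code of your own. Each camera call takes 0.05 s, during which the arm holds its last target. There are 200 camera calls.

### The job

The shaft standing up out of the bearing bracket has a flat milled on its upper end: pinch the shaft and turn it until your fingers feel the flat facing straight away from the bracket's upright plate. Then slip the loose collar over the end of the shaft with its locking screw over the flat, and finish still holding it in the gripper, level, its top face flush with the shaft's end and the screw's point pressed against the flat, ready for a workmate to tighten. Leave the wire brush, grinding disc, tube boss and spanner where they lie.

Things in the scene. Friction and masses are not known exactly. Their poses are not given: they have to be found in the camera images.
- bracket: Fixed welded bearing bracket. Origin on the bench under the shaft's axis, z up, x from the shaft straight away from the upright plate (yaw within 0.6 rad of the bench's far side). Base plate x -115 to 85 mm, y +-75; post and 120 x 120 plate to 82 mm high; four-bolt bearing 96 x 96 to 96 mm, its boss (radius 37) to 116 mm. Upright plate: x -115 to -103, y +-75, 165 high.
- shaft_end (a point): Centre of the shaft's upper end, on its vertical axis, 200 mm above the bench; axes as the bracket's. Bright steel shaft, 25 mm diameter, standing 84 mm out of the bearing, end tapered (2 mm smaller in radius over its last 5 mm). A flat 3.5 mm deep and 17 mm wide runs from the end 50 mm down: 21.5 mm across flat and back there, 25 mm elsewhere.
- flat: The milled flat of the shaft. Origin on the flat's surface, 9 mm from the shaft's axis and 27 mm below the shaft's end; x points straight out of the flat, z up. It turns with the shaft.
- shaft (a joint): Angle of the shaft in its bearing, rad: 0 when the flat faces straight away from the upright plate (along the bracket's x), growing counterclockwise seen from above; starts between 0.6 and 2.4. It turns a little stiffly (0.05 N m of friction) and stays where it is left.
- collar_center (a point): Centre of the loose dark steel shaft collar, on its bore axis, half-way up: ring 50 mm outside, bore 28.2 mm, 28 mm high, about 0.3 kg, lying flat on the bench. z is the bore axis, up; x points to the locking screw, whose shank and 13 mm hex head stand out, half-way up, to 38 mm from the axis.
- screw_point (a point): Middle of the flat 6 mm end of the locking screw inside the collar's bore, 9.6 mm from the bore axis, half-way up; axes as collar_center's. It stands 4.5 mm out of the bore wall, so the collar goes over the shaft only with the screw over the flat (within about 0.2 rad); with both centred, 0.6 mm is left between point and flat.
- wire_brush: Wire brush with wooden handle, 290 mm long, 28 mm high, lying loose near the bench's far edge; leave alone. Origin under its middle, x along its length to the bristles.
- grinding_disc: Dark grinding disc, 115 mm diameter, 10 mm high, lying loose; leave alone. Origin under its centre.
- tube_boss: Steel tube boss standing loose, 60 mm diameter, 36 mm bore, 55 mm high; leave alone. Origin under its centre.
- spanner: Steel spanner, 170 mm long, 8 mm high, lying loose near the bench's far edge; leave alone. Origin under its middle, x along it to the open jaw.
Not all that is in view belongs to the job. Of the things that look like the bracket, the larger one is meant. Of the things shaped like the part that bears collar_center, the dark steel one is meant.

How it is judged:
By the outcome, as a careful person would: the job done as asked, in the order asked, and still so for the second after the job is handed in, while the arm keeps its last pose, push and grip.
It also fails if it takes over 61 s, if anything falls off the work surface, if the arm or the gripper's body presses on something with over 40 N, if the wrist force passes 120 N, or if a joint passes its speed limit or range.

## Working session

There is one attempt and no reset: what is moved stays moved. The work goes in short steps, Python scripts to look and compute and a tool call to move; the robot and the scene stay as the last step left them, time stands still between calls to the robot, and variables do not carry over. Pictures are saved under pics/ and viewed, at most 12 in all, crops included, and the job is handed in when it is done.

Besides the shell and the picture viewer there is one more tool, called after "Call:" as name(argument=value, ...) on one line, values as JSON. move_arm: Moves the arm, as the interface text tells. Its arguments: {"type":"object","properties":{"moves":{"type":"array"},"hand":{"type":"number"},"newtons":{"type":"number"}},"required":["moves"]}

```bash
ls; mkdir -p pics; python3 - <<'E'
from bench import env, snapshot, camera_params, finder
import cv2, numpy as np
for n in("scene","top"):
    im=snapshot(n); cv2.imwrite(f"pics/{n}0.png",im[:,:,::-1])
    p=camera_params(n); print(n,{k:(np.round(v,3).tolist()) for k,v in p.items()})
    for t in("bracket","shaft_end","collar_center","screw_point","flat"):
        print(t,[(np.round(d['pixel'],1).tolist(),round(d['conf'],2)) for d in finder.tip_of(n,t)])
    print([(np.round(d['extent'],1).tolist(),round(d['conf'],2)) for d in finder.search_frame(n,"collar_center")])
print(env.sense())
a=cv2.imread("pics/scene0.png");b=cv2.imread("pics/top0.png")
E
```

```text
pics
scene {'fx': 612.088, 'fy': 612.088, 'cx': 320.486, 'cy': 248.238, 'pose': [[-0.128, 0.854, -0.504, 1381.656], [0.992, 0.111, -0.064, 111.494], [0.002, -0.508, -0.861, 1421.012], [0.0, 0.0, 0.0, 1.0]]}
bracket [([336.9, 369.4], 0.71), ([254.2, 375.4], 0.59)]
shaft_end [([312.8, 370.5], 0.74), ([209.7, 387.2], 0.59)]
collar_center [([220.1, 254.8], 0.89), ([206.8, 223.7], 0.78)]
screw_point [([208.2, 219.1], 0.77), ([220.9, 256.6], 0.68)]
flat [([221.0, 382.5], 0.61), ([317.0, 375.6], 0.4)]
[([209.2, 197.7, 232.0, 214.9], 0.72), ([245.8, 211.6, 266.2, 229.7], 0.64)]
top {'fx': 591.791, 'fy': 591.791, 'cx': 329.759, 'cy': 239.575, 'pose': [[-0.019, -0.973, 0.23, 337.454], [-1.0, 0.02, 0.001, 0.897], [-0.005, -0.23, -0.973, 1419.214], [0.0, 0.0, 0.0, 1.0]]}
bracket [([291.9, 266.3], 0.77), ([201.4, 270.6], 0.76)]
shaft_end [([277.5, 254.3], 0.88), ([183.0, 263.9], 0.55)]
collar_center [([313.6, 410.7], 0.6), ([328.3, 452.9], 0.57)]
screw_point [([323.4, 454.1], 0.89), ([311.3, 409.2], 0.63), ([334.5, 138.2], 0.39)]
flat []
[([442.2, 314.0, 467.4, 339.1], 0.73), ([397.9, 300.5, 420.5, 323.3], 0.54)]
{'time': 0.7, 'qpos': array([-8.69928626e+01,  2.18058019e+01,  7.43358858e+01,  1.60593054e-03,
        8.38574345e+01, -1.23358062e+01]), 'joint_vel': array([ 0.08573045,  0.01375483, -0.00403286,  0.03682261, -0.01170813,
       -0.00472251]), 'joint_efforts': array([-1.99750204e-03, -4.48249018e+01, -2.31436998e+01, -2.83799754e-04,
        5.26817457e-04,  2.73338634e-05]), 'position': array([ 145.53079316, -530.37832192,  253.32950108]), 'tool_rot': array([ 1.79998801e+02, -1.37230564e-03,  1.53427718e+01]), 'wrist_force': array([-0.20103915,  0.36863897,  0.581738  ]), 'ft_torque': array([ 0.0294673 , -0.00252676,  0.05108699]), 'grasp_force': 0.0, 'finger_gap': 85.51459357297708}
```

View pics/top0.png

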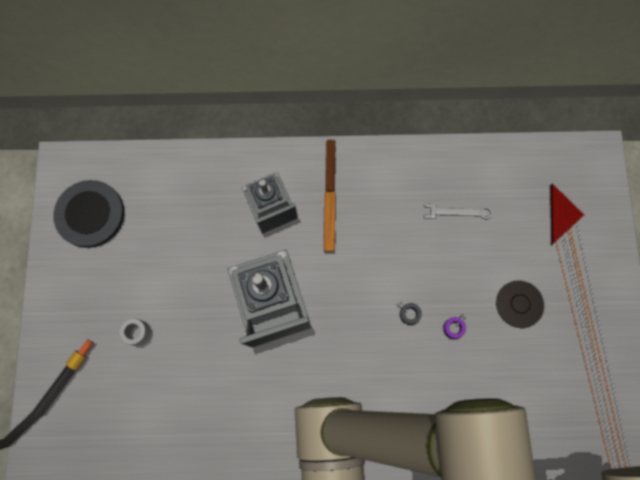

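```bash
python3 - <<'E'
import cv2,numpy as np
b=cv2.imread("pics/top0.png");a=cv2.imread("pics/scene0.png")
c=cv2.resize(b[280:360,380:480],None,fx=4,fy=4,interpolation=cv2.INTER_CUBIC)
d=cv2.resize(a[180:240,190:290],None,fx=4,fy=4,interpolation=cv2.INTER_CUBIC)
e=cv2.resize(a[190:330,320:420],None,fx=4,fy=4,interpolation=cv2.INTER_CUBIC)
o=np.zeros((560,800,3),np.uint8);o[:320,:400]=c;o[320:560,:400]=d;o[:560,400:]=e
cv2.imwrite("pics/crop0.png",o)
E
```

```text
(no output)
```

View pics/crop0.png

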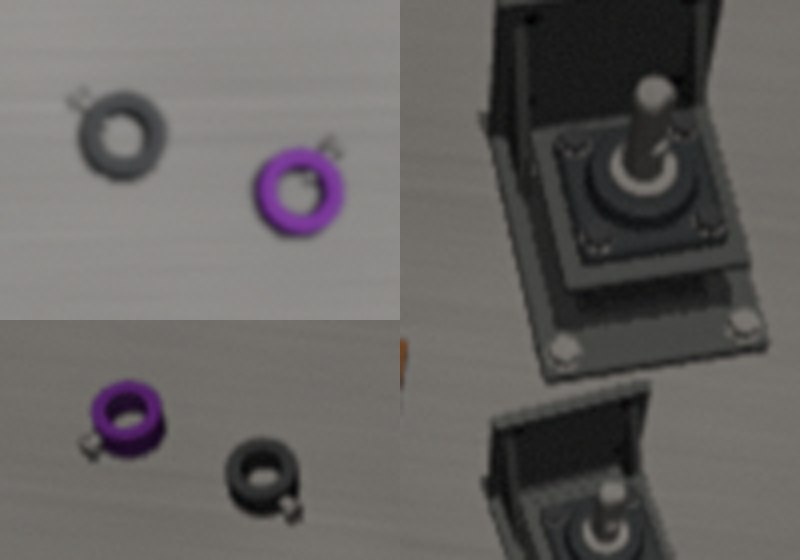

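The top view shows two brackets, the larger at (265,295) and the smaller at (270,200). It also shows two collars, dark at (410,314) and purple at (455,328). The larger bracket and the dark collar fit the description. The crop confirms both: the collar's screw points up-left in the top view, and the plate is on the robot side of the bracket.

```bash
cat > h.py <<'E'
import numpy as np, cv2
from bench import env, snapshot, camera_params, finder
def ray(p,rc):
    d=np.array([(rc[1]-p['cx'])/p['fx'],(rc[0]-p['cy'])/p['fy'],1.]); T=np.array(p['pose']); return T[:3,3],T[:3,:3]@d
def atz(p,rc,z):
    o,d=ray(p,rc); return o+d*(z-o[2])/d[2]
def proj(p,X):
    T=np.array(p['pose']); c=(np.atleast_2d(X)-T[:3,3])@T[:3,:3]
    return np.c_[c[:,1]/c[:,2]*p['fy']+p['cy'],c[:,0]/c[:,2]*p['fx']+p['cx']]
def tri(a,b):
    A=np.zeros((3,3));B=np.zeros(3)
    for o,d in(a,b):
        d=d/np.linalg.norm(d);M=np.eye(3)-np.outer(d,d);A+=M;B+=M@o
    return np.linalg.solve(A,B)
def rpyR(r):
    a,b,c=np.radians(r);ca,sa,cb,sb,cc,sc=np.cos(a),np.sin(a),np.cos(b),np.sin(b),np.cos(c),np.sin(c)
    return np.array([[cc,-sc,0],[sc,cc,0],[0,0,1]])@np.array([[cb,0,sb],[0,1,0],[-sb,0,cb]])@np.array([[1,0,0],[0,ca,-sa],[0,sa,ca]])
def go(target,yaw=None):
    s=env.sense();R=rpyR(s['tool_rot']);print('tool shift',np.round(R.T@(np.array(target)-s['position']),2),'pos',np.round(s['position'],2),'rot',np.round(s['tool_rot'],2),'turn',None if yaw is None else -((yaw-s['tool_rot'][2]+180)%360-180),'t',s['time'])
E
python3 - <<'E'
from h import *
S=camera_params("scene");T=camera_params("top")
def r(x):return np.round(x,1)
print('shaft',r(atz(T,[277.5,254.3],200)),r(atz(S,[209.7,387.2],200)),r(tri(ray(T,[277.5,254.3]),ray(S,[209.7,387.2]))))
print('brk',r(atz(T,[291.9,266.3],0)),r(atz(S,[254.2,375.4],0)))
print('col',r(atz(T,[313.6,410.7],14)),r(atz(S,[220.1,254.8],14)))
print('scr',r(atz(T,[311.3,409.2],14)),r(atz(S,[220.9,256.6],14)))
# crop: upright plate top edge ends in top image, screw head
print('head',r(atz(T,[280+97/4,380+78/4],14)), r(atz(S,[180+(512-320)/4,190+292/4],14)))
print('corners near',r(atz(T,[345,243],0)),r(atz(T,[318,311],165)))
print('wristcam',np.round(camera_params("wrist")['pose'],2).tolist(), camera_params("wrist")['fx'],env.tip_extent)
E
```

```text
shaft [547.  160.9 200. ] [539.2 166.5 200. ] [545.3 163.  208.1]
brk [545.6 157.8   0. ] [549.  154.7   0. ]
col [ 485.  -186.1   14. ] [ 492.2 -182.8   14. ]
scr [ 490.5 -182.8   14. ] [ 494.1 -177.4   14. ]
head [ 507.7 -160.6   14. ] [ 514.6 -155.9   14. ]
corners near [420.1 212.3   0. ] [464.   44.8 165. ]
wristcam [[0.26, -0.92, -0.29, 221.55], [-0.96, -0.25, -0.08, -510.06], [-0.0, 0.3, -0.95, 373.75], [0.0, 0.0, 0.0, 1.0]] 354.36654728286646 22.0
```

Call:
move_arm(moves=[[35,-20,3,0],[35,-20,3,0],[35,-20,3,0],[35,-20,3,0],[35,-20,3,0],[35,-20,3,0]], hand=-1)

```text
time: 1.45
position: [317.1, -358.1, 235.4]
tool_rot: [180.0, -0.0, 15.3]
wrist_force: [-0.5, -0.4, 0.8]
finger_gap: 85.4
grasp_force: 0.0
```

Call:
move_arm(moves=[[35,-20,3,0],[35,-20,3,0],[35,-20,3,0],[35,-20,3,0],[35,-20,3,0],[35,-20,3,0],[0,0,0,0]])

```text
time: 2.33
position: [488.2, -186.1, 217.0]
tool_rot: [-180.0, 0.0, 15.5]
wrist_force: [-0.8, 0.1, -0.7]
finger_gap: 85.1
grasp_force: 0.0
```

```bash
cat > look.py <<'E'
from h import *
import sys
def look(tag,names,zs):
    P=camera_params("wrist"); im=snapshot("wrist"); cv2.imwrite(f"pics/{tag}.png",im[:,:,::-1]); np.savez(f"pics/{tag}.npz",**P)
    s=env.sense();print('t',s['time'],np.round(s['position'],2),np.round(s['tool_rot'],2))
    for n,z in zip(names,zs):
        for d in finder.tip_of("wrist",n): print(n,round(d['conf'],2),np.round(d['pixel'],1),np.round(atz(P,d['pixel'],z),1))
    return P,im
if __name__=="__main__":
    k=sys.argv[2:]; look(sys.argv[1],k[::2],list(map(float,k[1::2])))
E
python3 look.py w1 collar_center 14 screw_point 14
```

```text
t 2.375 [ 487.39 -187.14  217.14] [-1.7999e+02  2.0000e-02  1.5460e+01]
collar_center 0.96 [213.  314.3] [ 488.7 -181.6   14. ]
collar_center 0.59 [274.1 402.8] [ 452.4 -282.2   14. ]
collar_center 0.29 [205.5 309.9] [ 494.5 -175.8   14. ]
screw_point 0.87 [206.  310.9] [ 494.2 -176.8   14. ]
screw_point 0.8 [273.5 413.1] [ 455.7 -291.8   14. ]
```

View pics/w1.png

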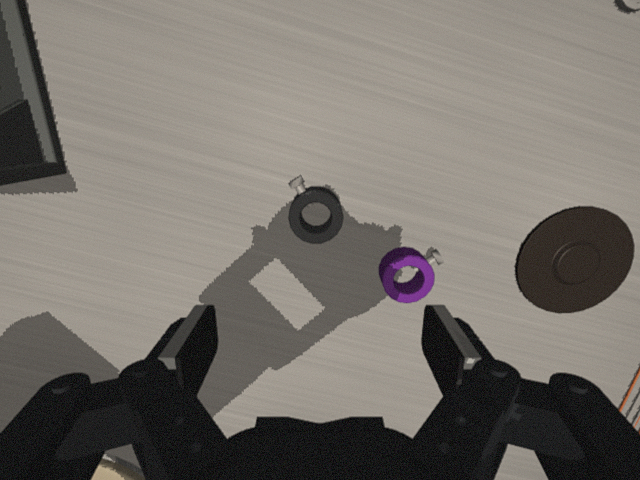

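The dark collar is at (315,213) with its screw head at (297,184), and the purple look-alike is at (407,273). The collar centre comes out at about (488,-182), which agrees with the other views. Next I look at the shaft.

Call:
move_arm(moves=[[18.5,-40,-10.5,0],[18.5,-40,-10.5,0],[18.5,-40,-10.5,0],[18.5,-40,-10.5,0],[18.5,-40,-10.5,0],[18.5,-40,-10.5,0],[18.5,-40,-10.5,0],[18.5,-40,-10.5,0]])

```text
time: 3.48
position: [545.3, 160.1, 301.9]
tool_rot: [180.0, -0.0, 15.2]
wrist_force: [0.4, -0.1, 0.2]
finger_gap: 85.1
grasp_force: 0.0
```

Call:
move_arm(moves=[[0,0,0,-10],[0,0,0,-10],[0,0,0,-10],[0,0,0,-10],[0,0,0,-10],[0,0,0,-10],[0,0,0,-10],[0,0,0,-10]])

```text
time: 4.47
position: [545.2, 158.6, 301.5]
tool_rot: [180.0, 0.0, 95.6]
wrist_force: [0.1, 0.1, -0.3]
finger_gap: 85.4
grasp_force: 0.0
```

Call:
move_arm(moves=[[0,0,0,-10],[0,0,0,0]])

```text
time: 4.72
position: [545.2, 158.8, 301.5]
tool_rot: [180.0, 0.0, 105.2]
wrist_force: [-0.5, -0.2, -1.1]
finger_gap: 85.1
grasp_force: 0.0
```

```bash
python3 look.py w2 shaft_end 200 flat 173 bracket 0; python3 - <<'E'
import cv2
im=cv2.imread('pics/w2.png'); cv2.imwrite('pics/w2b.png',cv2.resize(im[100:440,80:560],(800,566),interpolation=cv2.INTER_CUBIC))
E
```

```text
t 4.775 [545.18 159.02 301.44] [1.8000e+02 1.0000e-02 1.0506e+02]
shaft_end 0.67 [255.2 318.7] [546.7 154.9 200. ]
shaft_end 0.64 [291.4 571.7] [722.  174.9 200. ]
flat 0.65 [227.6 330.9] [552.2 168.3 173. ]
bracket 0.63 [244.1 501.5] [783.2 158.1   0. ]
bracket 0.61 [196.4 318.8] [546.1 156.5   0. ]
```

View pics/w2.png

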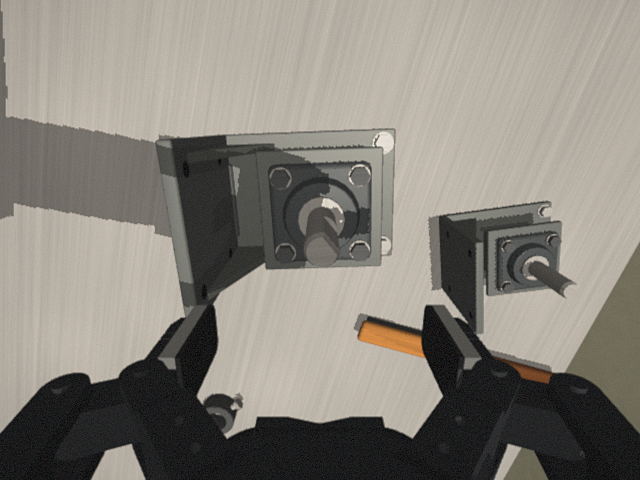

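```bash
python3 - <<'E'
import cv2
im=cv2.imread('pics/w2.png'); cv2.imwrite('pics/w2c.png',cv2.resize(im[120:280,230:430],(800,600)[:2] if 0 else (750,600),interpolation=cv2.INTER_CUBIC))
E
```

```text
(no output)
```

View pics/w2c.png

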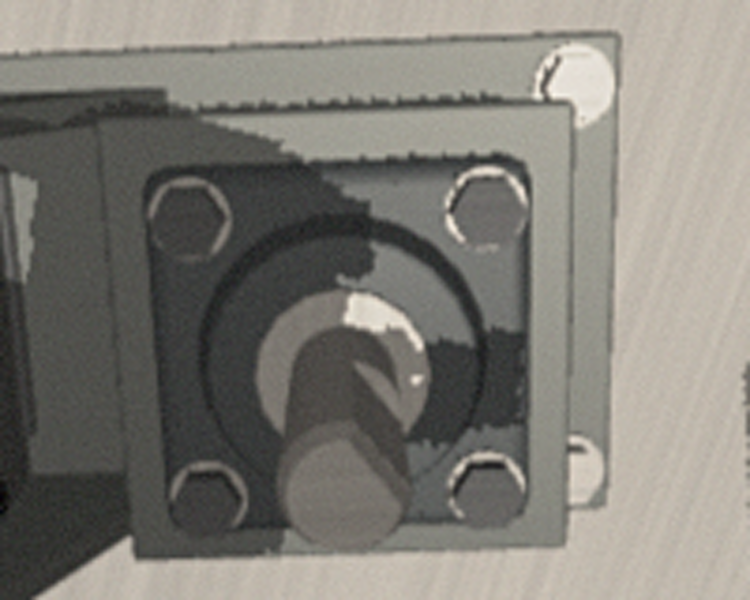

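The crop shows the large bracket's plate corners clearly. The shaft end is at crop (348,488), with the flat's chord on its upper-right side.

```bash
python3 - <<'E'
from h import *
from scipy.optimize import least_squares
P=dict(np.load('pics/w2.npz'))
c=lambda x,y:[y/3.75+120,x/3.75+230]
M=[(-60,60,82),(60,60,82),(60,-60,82),(-60,-60,82)]
I=[c(98,122),c(573,100),c(568,543),c(135,557)]
# bearing bolts not used; shaft end
M.append((0,0,200));I.append(c(348,488))
M=np.array(M,float);I=np.array(I)
def tw(q):
    a=q[2];return np.c_[q[0]+np.cos(a)*M[:,0]-np.sin(a)*M[:,1],q[1]+np.sin(a)*M[:,0]+np.cos(a)*M[:,1],M[:,2]]
f=lambda q:(proj(P,tw(q))-I).ravel()
r=least_squares(f,[545,160,.2]);print(r.x,np.degrees(r.x[2]),np.round(f(r.x),1))
print('shaft end only',atz(P,c(348,488),200))
for p in[(348,425),(408,492),(405,490)]: print(atz(P,c(*p),200))
# rim intersections as seen at end; flat bottom end step (355,365)-(415,425)?
for p in[(355,362),(413,425)]: print('low',atz(P,c(*p),150))
go([546,157,178],None)
E
```

```text
[5.48560459e+02 1.58233842e+02 3.04285978e-01] 17.434302308992653 [-1.9 -1.3 -1.3  1.   0.8  0.5  1.3 -0.2  1.2 -0. ]
shaft end only [548.34817039 159.07284647 200.        ]
[545.26725052 170.29214387 200.        ]
[558.80318734 161.13092273 200.        ]
[558.18618483 161.35268623 200.        ]
low [547.46173433 169.70120932 150.        ]
low [563.09995262 159.61042816 150.        ]
tool shift [ -2.68   0.17 123.39] pos [545.13 159.55 301.39] rot [180.     0.   105.17] turn None t 4.925
```

Call:
move_arm(moves=[[-1.4,2.9,8,0],[0,0,12,-10],[0,0,12,-10],[0,0,12,-10],[0,0,12,-10],[0,0,12,-3],[0,0,20,0],[0,0,20,0]])

```text
time: 5.92
position: [548.2, 159.3, 192.2]
tool_rot: [-180.0, -0.0, 148.3]
wrist_force: [0.5, 0.4, 0.2]
finger_gap: 85.4
grasp_force: 0.0
```

Call:
move_arm(moves=[[0,0,12.4,0],[0,0,0,0],[0,0,0,0]])

```text
time: 6.3
position: [548.6, 159.4, 181.6]
tool_rot: [180.0, 0.1, 148.3]
wrist_force: [-0.1, -0.5, 0.0]
finger_gap: 85.5
grasp_force: 0.0
```

Call:
move_arm(moves=[[0,0,0,0],[0,0,0,0],[0,0,0,0],[0,0,0,0]], hand=0.2, newtons=20)

```text
time: 6.8
position: [548.3, 159.4, 181.0]
tool_rot: [180.0, 0.0, 148.3]
wrist_force: [-0.1, -0.4, -0.2]
finger_gap: 33.9
grasp_force: 0.0
```

Call:
move_arm(moves=[[0,0,0,0],[0,0,0,0]], hand=0.45, newtons=20)

```text
time: 7.05
position: [547.0, 157.3, 181.2]
tool_rot: [-179.7, -0.0, 148.3]
wrist_force: [-8.4, -12.4, 7.2]
finger_gap: 23.2
grasp_force: 7.5
```

Call:
move_arm(moves=[[0,0,0,0],[0,0,0,0],[0,0,0,0],[0,0,0,0]], hand=1, newtons=20)

```text
time: 7.55
position: [546.6, 156.6, 181.3]
tool_rot: [-179.6, -0.1, 148.3]
wrist_force: [-11.1, -17.0, 9.6]
finger_gap: 21.6
grasp_force: 19.8
```

Gap 21.6 means the pads are on the flat and its back. I centre the hand to null the side force, then turn about 41° clockwise.

Call:
move_arm(moves=[[0,-3.2,0,0],[0,0,0,0],[0,0,0,0]], hand=1, newtons=30)

```text
time: 7.92
position: [546.5, 156.4, 181.4]
tool_rot: [-179.9, 0.0, 148.4]
wrist_force: [-2.6, -3.5, 6.0]
finger_gap: 21.4
grasp_force: 29.9
```

Call:
move_arm(moves=[[0.3,0,0,8],[0.3,0,0,8],[0.3,0,0,8],[0.3,0,0,8],[0,0,0,8.6],[0,0,0,0],[0,0,0,0]])

```text
time: 8.8
position: [545.7, 157.1, 181.4]
tool_rot: [-180.0, 0.1, 107.7]
wrist_force: [-2.5, -3.5, 7.0]
finger_gap: 21.1
grasp_force: 30.3
```

```bash
python3 look.py w3 bracket 0; python3 - <<'E'
from h import *
s=env.sense();print(s['finger_gap'],s['wrist_force'],s['ft_torque'])
im=cv2.imread('pics/w3.png'); cv2.imwrite('pics/w3c.png',cv2.resize(im[0:360,100:580],(800,600),interpolation=cv2.INTER_CUBIC))
E
```

```text
t 8.85 [545.69 157.13 181.37] [-1.7998e+02  6.0000e-02  1.0774e+02]
bracket 0.79 [219.9 318.7] [546.1 156.4   0. ]
bracket 0.66 [290.6 559.4] [781.7 160.2   0. ]
20.94385601452822 [-2.72403579 -3.40898858  6.5620745 ] [-0.57979945  0.6968379  -0.03089997]
```

View pics/w3c.png

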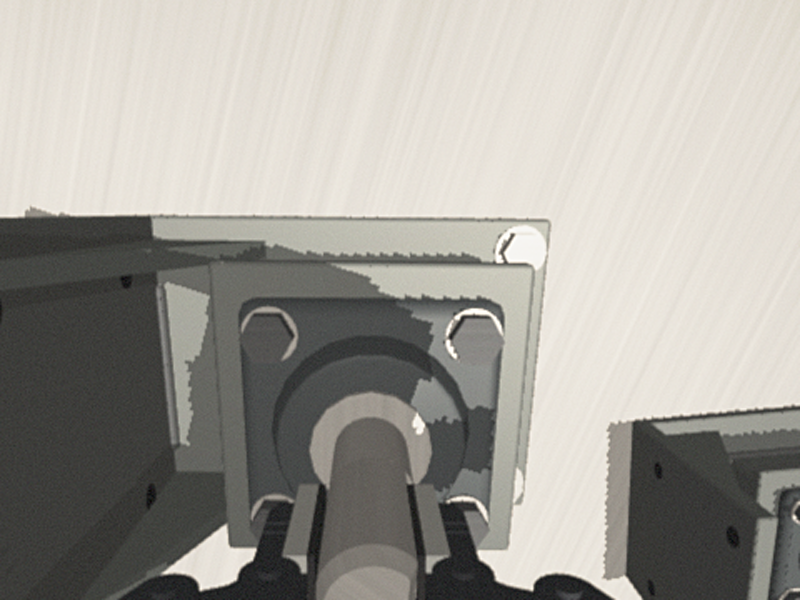

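The shaft is held, the flat's side faces away from the plate, and the bracket's long edges run parallel to the closing line in the image. I compute the exact bracket yaw from the edges.

```bash
python3 - <<'E'
from h import *
P=dict(np.load('pics/w3.npz')); g=cv2.cvtColor(cv2.imread('pics/w3.png'),cv2.COLOR_BGR2GRAY).astype(float)
def edge(x0,x1,y):  # subpixel horizontal edge near row y (crop coords)
    out=[]
    for x in range(int(x0*.6+100),int(x1*.6+100)):
        r0=int(y*.6)-5; d=np.abs(np.diff(cv2.GaussianBlur(g,(5,5),1)[r0:r0+11,x])); out.append((x,r0+.5+(d*np.arange(10)).sum()/d.sum()))
    o=np.array(out);k=cv2.fitLine(o.astype(np.float32),cv2.DIST_HUBER,0,.01,.01).ravel()
    return [[k[3]+(X-k[2])*k[1]/k[0],X] for X in(o[0,0],o[-1,0])]
for x0,x1,y,z in((240,540,218,12),(220,525,265,82),(380,520,265,82)):
    a,b=edge(x0,x1,y);A,B=atz(P,a,z),atz(P,b,z);print(np.round([a,b],1).tolist(),np.round(A,1),np.round(B,1),np.degrees(np.arctan2(*(B-A)[[1,0]])))
E
```

```text
[[129.5, 244.0], [131.5, 423.0]] [467.4 210.9  12. ] [601.1 252.2  12. ] 17.150714468110102
[[157.3, 232.0], [158.6, 414.0]] [477.8 198.   82. ] [583.1 230.9  82. ] 17.358246590233563
[[158.3, 328.0], [158.2, 411.0]] [533.4 215.2  82. ] [581.3 230.6  82. ] 17.86719125424292
```

Call:
move_arm(moves=[[0,0,0,0.4],[0,0,0,0]])

```text
time: 9.15
position: [545.7, 157.1, 181.4]
tool_rot: [-180.0, 0.1, 107.4]
wrist_force: [-2.3, -2.6, 6.2]
finger_gap: 21.5
grasp_force: 29.5
```

Call:
move_arm(moves=[[0,0,0,0],[0,0,0,0],[0,0,0,0],[0,0,-20,0],[0,0,-50,0]], hand=-1)

```text
time: 9.78
position: [545.0, 157.4, 249.8]
tool_rot: [-179.7, -0.1, 107.3]
wrist_force: [-0.0, 0.0, -0.2]
finger_gap: 85.2
grasp_force: 0.0
```

Call:
move_arm(moves=[[0,0,0,10],[0,0,0,10],[0,0,0,10],[0,0,0,10],[0,0,0,10],[0,0,0,10],[0,0,0,0]])

```text
time: 10.65
position: [545.8, 157.5, 250.8]
tool_rot: [-180.0, -0.0, 47.4]
wrist_force: [-0.4, -0.7, 0.7]
finger_gap: 85.2
grasp_force: 0.0
```

```bash
python3 look.py w4 shaft_end 200 flat 173; python3 - <<'E'
from h import *
go([488.5,-182,156],47)
E
```

```text
t 10.7 [545.74 157.53 250.86] [-179.99   -0.     47.55]
shaft_end 0.86 [280.  318.4] [547.  158.3 200. ]
flat 0.76 [249.4 325.8] [555.3 161.  173. ]
tool shift [-289.04  187.05   94.86] pos [545.76 157.49 250.88] rot [-180.     -0.     47.52] turn 0.5184019205044876 t 10.8
```

The flat lies at 18° from the shaft end and the bracket yaw is 17.3°, so the shaft is aligned. Next is the collar.

Call:
move_arm(moves=[[-36,23.4,0,0],[-36,23.4,0,0],[-36,23.4,0,0],[-36,23.4,0,0],[-36,23.4,10,0],[-36,23.4,25,0],[-36,23.4,30,0],[-36,23.4,30,0]])

```text
time: 11.8
position: [488.0, -182.6, 155.2]
tool_rot: [180.0, -0.0, 47.5]
wrist_force: [0.9, 0.3, -0.0]
finger_gap: 85.2
grasp_force: 0.0
```

Call:
move_arm(moves=[[0,0,0,0],[0,0,0,0]])

```text
time: 12.05
position: [488.5, -180.9, 156.4]
tool_rot: [180.0, -0.0, 47.4]
wrist_force: [0.8, -0.8, 0.4]
finger_gap: 85.2
grasp_force: 0.0
```

```bash
python3 look.py w5 collar_center 14 screw_point 14; python3 - <<'E'
import cv2
im=cv2.imread('pics/w5.png'); cv2.imwrite('pics/w5c.png',cv2.resize(im[140:320,200:440],(800,600),interpolation=cv2.INTER_CUBIC))
E
```

```text
t 12.1 [ 488.7  -180.56  156.69] [ 1.7993e+02 -2.0000e-02  4.7440e+01]
collar_center 0.89 [343.8 369. ] [ 453.4 -283.5   14. ]
collar_center 0.88 [235.8 321.6] [ 488.9 -184.4   14. ]
screw_point 0.82 [222.5 318.5] [ 494.4 -174.9   14. ]
```

View pics/w5c.png

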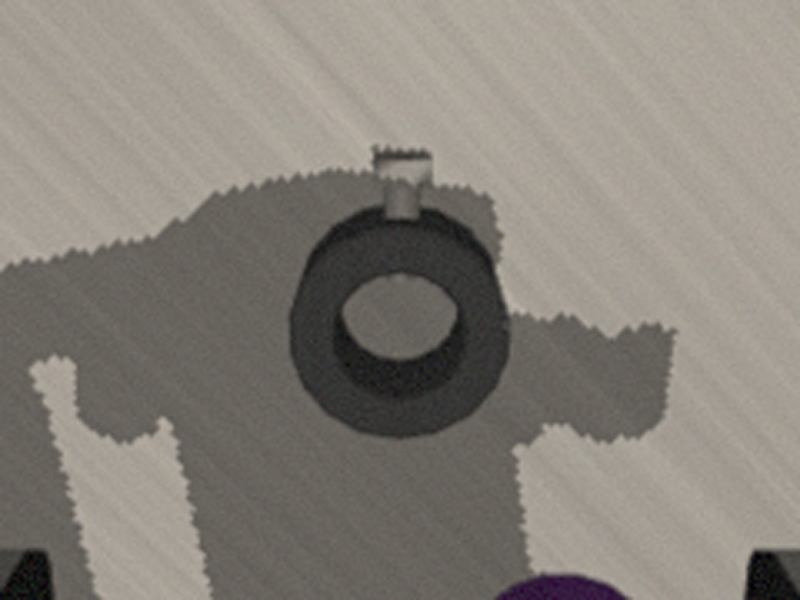

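The crop shows the dark collar with its ring centred at crop (401,330). The screw points straight up along the tool's x, with its head at (403,167). Part of the purple collar is at the bottom edge.

```bash
python3 - <<'E'
from h import *
from scipy.optimize import least_squares
P=dict(np.load('pics/w5.npz'))
c=lambda x,y:[y/3.3333+140-.35,x/3.3333+200-.35]
C=np.array([488.9,-184.4])
# ring at z=28 from outer left/right extreme/bottom points & bore
pts=[(c(512,325),25),(c(290,325),25),(c(401,437),25),(c(330,412),25),(c(475,410),25)]
W=[(atz(P,p,28)[:2],r) for p,r in pts]
s=least_squares(lambda q:[np.hypot(*(w-q))-r for w,r in W],C);print(s.x,np.round(s.fun,1))
for p in((403,185),(403,160),(403,215)):
    h=atz(P,c(*p),15)[:2];print(p,h,np.hypot(*(h-s.x)),np.degrees(np.arctan2(*(h-s.x)[::-1])))
go([*s.x,20],47.4)
E
```

```text
[ 489.12365299 -182.31290708] [-0.5 -0.4  0.1 -0.1 -0.1]
(403, 185) [ 509.96756515 -160.27545075] 30.333449456353996 46.59433793413953
(403, 160) [ 513.75589184 -156.14339502] 35.93870549193785 46.733255179144734
(403, 215) [ 505.35611428 -165.3053158 ] 23.510656321485335 46.335847158646864
tool shift [ -1.24   1.4  136.8 ] pos [ 488.74 -180.35  156.8 ] rot [ 1.7991e+02 -2.0000e-02  4.7460e+01] turn 0.05796678422404966 t 12.2
```

Call:
move_arm(moves=[[-1.2,1.4,20,0.9],[0,0,40,0],[0,0,37,0],[0,0,0,0],[0,0,0,0],[0,0,0,0]], hand=-0.5)

```text
time: 12.95
position: [489.2, -183.3, 60.5]
tool_rot: [179.8, -0.0, 46.5]
wrist_force: [-0.7, -0.1, -0.7]
finger_gap: 64.4
grasp_force: 0.0
```

```bash
python3 - <<'E'
from h import *
print(env.tip_extent, env.sense()['finger_gap']); go([489.1,-182.3,26],46.6)
snap=snapshot('wrist');cv2.imwrite('pics/w6.png',snap[140:480,80:560,::-1])
E
```

```text
22.0 64.38153528426034
tool shift [ 0.6  -0.85 34.54] pos [ 489.22 -183.26   60.55] rot [ 1.7983e+02 -3.0000e-02  4.6470e+01] turn -0.13317111921065816 t 12.95
```

View pics/w6.png

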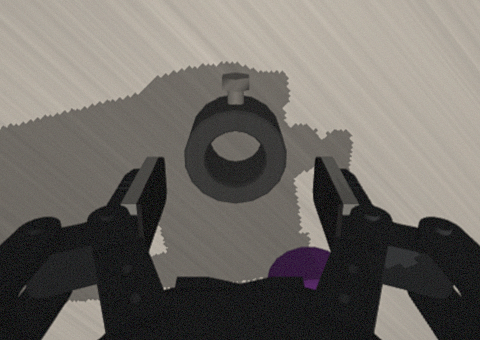

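The pads straddle the collar, which is about 2 mm left of centre, and the screw points up out of the finger plane. I descend.

Call:
move_arm(moves=[[0.5,-1.5,18,0],[0,0,15.5,0],[0,0,0,0],[0,0,0,0]])

```text
time: 13.5
position: [488.1, -181.9, 26.3]
tool_rot: [179.9, -0.0, 46.4]
wrist_force: [-0.9, 0.1, 0.8]
finger_gap: 64.0
grasp_force: 0.0
```

Call:
move_arm(moves=[[0,0,0,0],[0,0,0,0],[0,0,0,0],[0,0,0,0]], hand=1, newtons=20)

```text
time: 14.0
position: [488.0, -181.8, 26.3]
tool_rot: [179.9, -0.0, 46.4]
wrist_force: [-1.2, 0.1, 5.9]
finger_gap: 49.5
grasp_force: 21.0
```

Call:
move_arm(moves=[[0,0,0,0],[0,0,0,0],[0,0,-30,0],[0,0,-50,0],[0,0,-50,0],[0,0,-50,0],[0,0,-40,0],[0,0,0,0]], hand=1, newtons=80)

```text
time: 15.0
position: [488.3, -181.9, 248.0]
tool_rot: [179.7, -0.1, 46.5]
wrist_force: [0.2, 0.1, -3.9]
finger_gap: 47.9
grasp_force: 84.5
```

```bash
cat > heldc.py <<'E'
from h import *
import sys
def held(tag):
    P=camera_params("wrist");s=env.sense();im=snapshot("wrist");cv2.imwrite(f"pics/{tag}.png",im[:,:,::-1]);np.savez(f'pics/{tag}.npz',**P,pos=s['position'],rot=s['tool_rot'])
    R=rpyR(s['tool_rot']);o=s['position']
    for n in("collar_center","screw_point"):
        for d in finder.tip_of("wrist",n):
            a,v=ray(P,d['pixel']);a=R.T@(a-o);v=R.T@v;print(n,round(d['conf'],2),np.round(d['pixel'],1),'tool xyz',np.round(a+v*(12.3-a[2])/v[2],2))
    print(s['position'],s['tool_rot'],s['wrist_force'],s['finger_gap'],s['grasp_force'],s['time'])
held(sys.argv[1])
E
python3 heldc.py w7; python3 - <<'E'
import cv2
im=cv2.imread('pics/w7.png'); cv2.imwrite('pics/w7c.png',cv2.resize(im[270:470,200:440],(720,600),interpolation=cv2.INTER_CUBIC))
E
```

```text
collar_center 0.95 [321.2 318.1] tool xyz [-0.32  0.35 12.3 ]
collar_center 0.83 [295.7 357.2] tool xyz [11.64 16.54 12.3 ]
screw_point 0.87 [302.2 318.6] tool xyz [ 8.64  0.56 12.3 ]
screw_point 0.68 [297.  369.1] tool xyz [11.05 21.49 12.3 ]
[ 488.2804414  -181.89066901  248.00025228] [ 1.79678729e+02 -5.71698670e-02  4.64527545e+01] [ 0.22987677  0.14956491 -3.88094826] 47.85654870259276 84.5486586727202 15.0
```

View pics/w7c.png

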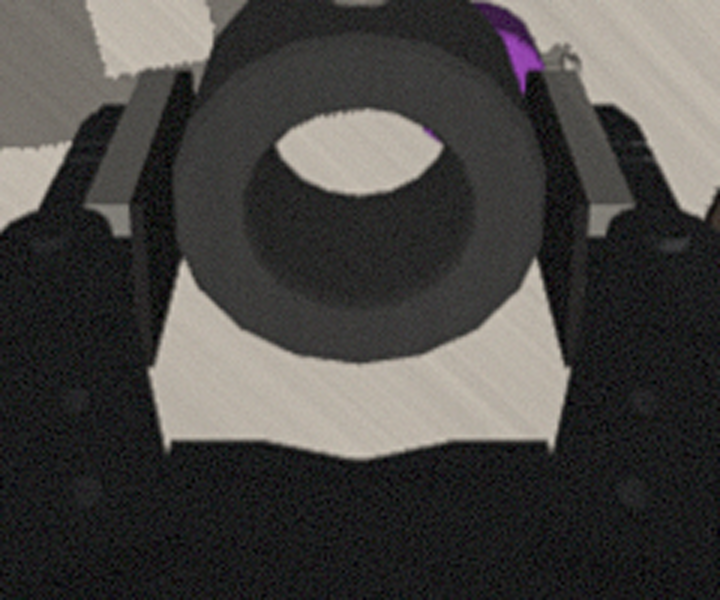

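The collar is held level between the pads with its bore visible and its screw forward. I work out its offset in the tool frame and the move to above the shaft.

```bash
python3 - <<'E'
from h import *
D=dict(np.load('pics/w7.npz'));R=rpyR(D['rot']);o=D['pos']
def tl(x,y,z):
    a,v=ray(D,[y/3+270-.33,x/3+200-.33]);a=R.T@(a-o);v=R.T@v;return a+v*(z-a[2])/v[2]
for p in((360,105),(360,308),(360,362),(360,33),(173,200),(547,200),(243,207),(477,207)): print(p,np.round(tl(*p,-1.7),2))
a=np.radians(17.3);print('after yaw 17.3 at z238:');go([547.2,158.0,238],17.3)
E
```

```text
(360, 105) [14.97  0.99 -1.7 ]
(360, 308) [-15.16   1.01  -1.7 ]
(360, 362) [-23.89   1.01  -1.7 ]
(360, 33) [24.74  0.98 -1.7 ]
(173, 200) [  1.36 -23.01  -1.7 ]
(547, 200) [ 1.38 25.   -1.7 ]
(243, 207) [  0.33 -14.06  -1.7 ]
(477, 207) [ 0.34 16.05 -1.7 ]
after yaw 17.3 at z238:
tool shift [ 287.25 -190.19    6.26] pos [ 487.09 -181.23  243.82] rot [-1.7982e+02  3.0000e-02  4.6440e+01] turn 29.139713518374464 t 15.15
```

Call:
move_arm(moves=[[35.9,-23.8,0,0],[35.9,-23.8,0,0],[35.9,-23.8,0,0],[35.9,-23.8,0,0],[35.9,-23.8,0,0],[35.9,-23.8,0,0],[35.9,-23.8,0,0],[35.9,-23.8,0,0]])

```text
time: 16.15
position: [547.3, 159.1, 243.4]
tool_rot: [-179.9, 0.2, 46.4]
wrist_force: [1.5, -0.8, -2.7]
finger_gap: 48.5
grasp_force: 84.3
```

Call:
move_arm(moves=[[0,0,0,9.7],[0,0,0,9.7],[0,0,0,9.7],[0,0,0,0],[0,0,0,0],[0,0,0,0]])

```text
time: 16.9
position: [547.6, 157.7, 245.0]
tool_rot: [-180.0, 0.0, 17.4]
wrist_force: [-0.3, -1.0, -2.5]
finger_gap: 48.1
grasp_force: 84.4
```

```bash
python3 heldc.py w8; python3 - <<'E'
from h import *
im=cv2.imread('pics/w8.png'); cv2.imwrite('pics/w8c.png',cv2.resize(im[230:430,200:440],(720,600),interpolation=cv2.INTER_CUBIC))
a=np.radians(17.3);go([547.2,158.0,230],17.3)
E
```

```text
collar_center 0.63 [323.2 319.6] tool xyz [-0.93  0.7  12.3 ]
screw_point 0.56 [300.9 315.4] tool xyz [ 9.61 -1.05 12.3 ]
[547.56981278 157.66511177 245.04882233] [-1.79988278e+02  4.00031636e-02  1.74432906e+01] [-0.29598516 -1.04403328 -2.50132538] 48.08308563851359 84.3557833135128 16.9
tool shift [-0.32 -0.44 15.37] pos [547.64 157.67 245.37] rot [-180.      0.     17.39] turn 0.08598995623557926 t 17.05
```

View pics/w8c.png

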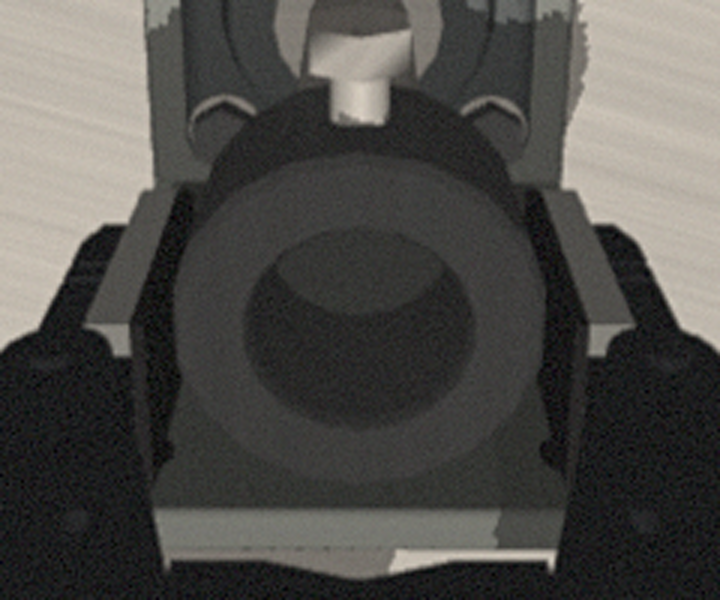

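The screw points straight ahead along the bracket's x, and the shaft is under the bore. I descend in steps while watching the force.

Call:
move_arm(moves=[[0,-0.4,10,0],[0,0,10,0],[0,0,3,0],[0,0,3,0],[0,0,0,0],[0,0,0,0]])

```text
time: 17.8
position: [547.6, 158.1, 219.7]
tool_rot: [180.0, -0.0, 17.3]
wrist_force: [0.4, -0.0, -3.6]
finger_gap: 48.2
grasp_force: 84.4
```

Call:
move_arm(moves=[[0,0,2,0],[0,0,2,0],[0,0,2,0],[0,0,0,0],[0,0,0,0]])

```text
time: 18.42
position: [547.6, 158.1, 213.5]
tool_rot: [180.0, -0.0, 17.3]
wrist_force: [-0.1, 0.7, -3.2]
finger_gap: 48.2
grasp_force: 84.4
```

Call:
move_arm(moves=[[0,0,2.5,0],[0,0,2.5,0],[0,0,2,0],[0,0,0,0],[0,0,0,0]])

```text
time: 19.05
position: [547.6, 158.1, 206.3]
tool_rot: [-180.0, -0.0, 17.3]
wrist_force: [1.9, 0.6, -4.6]
finger_gap: 48.0
grasp_force: 84.4
```

Call:
move_arm(moves=[[0,0,2.5,0],[0,0,2.5,0],[0,0,2.3,0],[0,0,0,0],[0,0,0,0]])

```text
time: 19.68
position: [547.6, 158.1, 199.0]
tool_rot: [-180.0, -0.0, 17.3]
wrist_force: [3.6, -0.1, -5.3]
finger_gap: 48.3
grasp_force: 84.3
```

```bash
python3 heldc.py w9; python3 - <<'E'
from h import *
im=cv2.imread('pics/w9.png'); cv2.imwrite('pics/w9c.png',cv2.resize(im[250:430,200:440],(800,600),interpolation=cv2.INTER_CUBIC))
E
```

```text
screw_point 0.71 [301.5 319.2] tool xyz [ 9.31  0.55 12.3 ]
[547.62522578 158.1269589  198.9692756 ] [-1.79998585e+02 -2.73397875e-03  1.73450891e+01] [ 3.64787025 -0.13874734 -5.313508  ] 48.28991705800475 84.34497353620827 19.675
```

View pics/w9c.png

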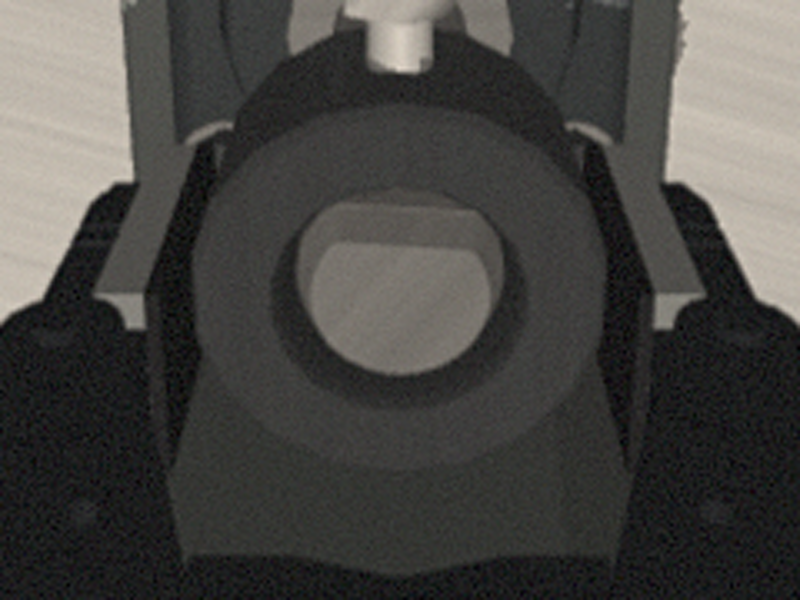

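The shaft end sits inside the bore, with its flat squarely toward the screw. I check the height from the picture before the final settle and press.

```bash
python3 - <<'E'
from h import *
D=dict(np.load('pics/w9.npz'));R=rpyR(D['rot']);o=D['pos'];k=10/3
def tl(x,y,z):
    a,v=ray(D,[y/k+250-.35,x/k+200-.35]);a=R.T@(a-o);v=R.T@v;return np.round(a+v*(z-a[2])/v[2],2)
print('collar bot',tl(400,468,-1.7),'bore bot',tl(400,410,-1.7),'outer top',tl(400,104,-1.7))
for z in(-3,-2,-1,0,1): print(z,'end bottom',tl(400,376,z),'flat edge top',tl(400,243,z),'sides',tl(310,285,z),tl(493,285,z))
E
```

```text
collar bot [-23.41   0.74  -1.7 ] bore bot [-14.97   0.74  -1.7 ] outer top [25.01  0.71 -1.7 ]
-3 end bottom [-9.19  0.73 -3.  ] flat edge top [ 8.51  0.72 -3.  ] sides [ 3.07 -9.55 -3.  ] [ 3.08 11.34 -3.  ]
-2 end bottom [-9.94  0.73 -2.  ] flat edge top [ 7.92  0.72 -2.  ] sides [ 2.43 -9.64 -2.  ] [ 2.43 11.43 -2.  ]
-1 end bottom [-10.68   0.73  -1.  ] flat edge top [ 7.32  0.72 -1.  ] sides [ 1.78 -9.72 -1.  ] [ 1.79 11.52 -1.  ]
0 end bottom [-11.43   0.74   0.  ] flat edge top [6.72 0.72 0.  ] sides [ 1.14 -9.81  0.  ] [ 1.15 11.62  0.  ]
1 end bottom [-12.18   0.74   1.  ] flat edge top [6.12 0.73 1.  ] sides [ 0.5 -9.9  1. ] [ 0.5  11.71  1.  ]
```

Call:
move_arm(moves=[[-0.5,0,0,0],[-0.5,0,0,0],[0,0,0,0],[0,0,0,0],[0,0,0,0]])

```text
time: 20.45
position: [547.5, 158.1, 199.0]
tool_rot: [-180.0, -0.1, 17.3]
wrist_force: [8.0, 2.6, -6.7]
finger_gap: 48.3
grasp_force: 83.9
```

```bash
cat > prof.py <<'E'
from h import *
import sys
def prof(t):
    D=dict(np.load(f'pics/{t}.npz'));R=rpyR(D['rot']);o=D['pos'];g=cv2.cvtColor(cv2.imread(f'pics/{t}.png'),cv2.COLOR_BGR2GRAY).astype(float)
    p=g[:,314:325].mean(1);d=np.diff(cv2.GaussianBlur(p[:,None],(1,3),.6).ravel())
    for r in range(275,400):
        if abs(d[r])>2.0 and abs(d[r])>=abs(d[r-1]) and abs(d[r])>abs(d[r+1]):
            den=(abs(d[r-1])-2*abs(d[r])+abs(d[r+1]));rr=r+.5+.5*(abs(d[r-1])-abs(d[r+1]))/den
            a,v=ray(D,[rr,319]);a=R.T@(a-o);v=R.T@v;print(t,round(rr,2),round(d[r],1),'x@-1.7',np.round((a+v*(-1.7-a[2])/v[2])[0],2))
for t in sys.argv[1:]: prof(t)
E
python3 heldc.py w10; python3 prof.py w8 w9 w10
```

```text
screw_point 0.59 [303.2 318.8] tool xyz [ 8.53  0.38 12.3 ]
[547.46230754 158.06975072 199.02391316] [-1.79994086e+02 -1.35528616e-01  1.73397068e+01] [ 8.04549843  2.57528569 -6.6946273 ] 48.29013951844833 83.89239588752389 20.45
w8 280.63 6.7 x@-1.7 25.11
w8 284.72 3.0 x@-1.7 23.48
w8 305.55 -3.8 x@-1.7 14.96
w8 334.26 -6.0 x@-1.7 2.64
w8 367.57 2.2 x@-1.7 -12.55
w8 372.86 4.3 x@-1.7 -15.06
w8 390.55 -3.8 x@-1.7 -23.65
w8 399.46 21.7 x@-1.7 -28.09
w9 280.59 7.9 x@-1.7 25.11
w9 306.55 5.4 x@-1.7 14.53
w9 311.29 10.5 x@-1.7 12.54
w9 313.46 -3.5 x@-1.7 11.62
w9 323.35 13.6 x@-1.7 7.39
w9 361.75 -30.1 x@-1.7 -9.84
w9 365.53 2.0 x@-1.7 -11.6
w9 368.92 3.0 x@-1.7 -13.2
w9 372.4 6.0 x@-1.7 -14.85
w9 390.42 -5.3 x@-1.7 -23.6
w10 280.18 5.9 x@-1.7 25.28
w10 285.27 2.9 x@-1.7 23.24
w10 305.91 4.9 x@-1.7 14.8
w10 310.54 11.8 x@-1.7 12.85
w10 322.79 12.7 x@-1.7 7.63
w10 361.3 -33.3 x@-1.7 -9.62
w10 368.78 3.3 x@-1.7 -13.14
w10 372.68 6.5 x@-1.7 -14.98
w10 390.06 -3.8 x@-1.7 -23.42
w10 397.8 -2.0 x@-1.7 -27.27
```

The screw is pressing: force rose to 8 N with almost no travel. The picture puts the collar 0.2 mm high and the kinematics say 0.7 mm, so I lower it by 0.5 mm.

Call:
move_arm(moves=[[0,0,0.5,0],[0,0,0,0],[0,0,0,0],[0,0,0,0],[0,0,0,0],[0,0,0,0]])

```text
time: 21.35
position: [547.5, 158.1, 198.9]
tool_rot: [180.0, -0.2, 17.3]
wrist_force: [7.4, 2.1, -5.1]
finger_gap: 48.2
grasp_force: 84.1
```

```bash
python3 heldc.py w11; python3 prof.py w11; python3 - <<'E'
from h import *
P=camera_params("wrist")
for d in finder.tip_of("wrist","flat"): print(d)
E
```

```text
screw_point 0.94 [303.6 318.4] tool xyz [ 8.36  0.21 12.3 ]
[547.45949268 158.05682985 198.94467993] [ 1.79995605e+02 -1.61510325e-01  1.73411298e+01] [ 7.38427901  2.14476732 -5.13032549] 48.19478470902991 84.13692282512784 21.35
w11 280.51 7.8 x@-1.7 25.17
w11 284.86 3.7 x@-1.7 23.43
w11 306.36 5.5 x@-1.7 14.63
w11 310.62 10.4 x@-1.7 12.85
w11 322.83 13.2 x@-1.7 7.64
w11 361.5 -31.4 x@-1.7 -9.69
w11 367.66 2.8 x@-1.7 -12.58
w11 372.94 5.0 x@-1.7 -15.08
w11 389.87 -3.9 x@-1.7 -23.3
```

Call:
move_arm(moves=[[1.5,0,0,0],[0,0,0,0],[0,0,0,0],[0,0,0,0]])

```text
time: 22.05
position: [547.8, 158.2, 198.6]
tool_rot: [-180.0, 0.0, 17.3]
wrist_force: [0.2, 0.6, -2.7]
finger_gap: 48.3
grasp_force: 84.3
```

Call:
move_arm(moves=[[0,0,0.2,0],[0,0,0,0],[-0.8,0,0,0],[-0.8,0,0,0],[0,0,0,0],[0,0,0,0],[0,0,0,0],[0,0,0,0]])

```text
time: 23.05
position: [547.5, 158.1, 198.4]
tool_rot: [-180.0, -0.2, 17.3]
wrist_force: [6.4, 3.6, -6.7]
finger_gap: 48.1
grasp_force: 83.9
```

```bash
python3 heldc.py w12; python3 prof.py w12
```

```text
screw_point 0.75 [300.9 317.8] tool xyz [ 9.6  -0.03 12.3 ]
[547.47003367 158.11647917 198.40540314] [-1.79993907e+02 -1.62961708e-01  1.73465561e+01] [ 6.41429682  3.57101392 -6.72672996] 48.10726634600827 83.94478339701891 23.05
w12 280.5 7.3 x@-1.7 25.16
w12 285.44 3.6 x@-1.7 23.19
w12 306.11 4.2 x@-1.7 14.72
w12 311.52 13.0 x@-1.7 12.45
w12 323.74 12.8 x@-1.7 7.23
w12 362.4 -31.4 x@-1.7 -10.13
w12 370.84 3.5 x@-1.7 -14.1
w12 372.43 5.7 x@-1.7 -14.86
w12 390.21 -3.5 x@-1.7 -23.48
```

The collar's top is flush within about 0.5 mm, it is level, and the screw is pressed on the flat at about 7 N. I hand in.

```bash
python3 -c "
from bench import env
print(env.hand_in())"
```

```text
the job is handed in; nothing more can be done
None
```

I handed the job in at about 23 s: the shaft's flat faces away from the plate, and the gripper still holds the collar level on the shaft, its top flush with the end to within about 0.5 mm and the screw pressed on the flat at about 7 N; no verdict came back.

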